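# Free the dock, snap the mirror in and prove it holds

## Task

Someone has left the red-handled hex driver lying in the open mirror dock: put it away flat in the blue tool tray first. Then fit the mirror on its aluminium quick-change plate into the dock: hook the tongue on its mirror side under the fixed black lip with the plate tilted, swing the other end down, without forcing it, until it sits flat and centred and the sprung aluminium jaw has snapped shut over it. Finally prove the hold: grip the mirror mount and pull straight up with slowly rising force to about 10 N, never more than 30 N, keep that pull for a moment, then let go and leave the mirror seated, the jaw closed and the other things on the table where they were.

Things in the scene. Friction and masses are not known exactly. Their poses are not given: they have to be found in the camera images.
- hex_driver: Hex driver, 199 mm, lying along its own x. Red handle x = -100 to +1 mm, 24 mm wide, 25 mm high, flat underside; steel shaft x = 0 to 100 mm, 5 mm thick, at 13 mm height. Origin: middle of its length, underside; z up. About 0.08 kg, centre of mass near x = -48 mm. It starts with the handle on the dock's floor, along the dock's y, its butt end 20 to 30 mm out past the base's far side.
- tool_tray: Shallow blue tray with dark rubber floor, fixed on the table, 110 mm (x) by 240 mm (y, its long axis), 20 mm high, walls 4 mm, floor 8 mm above the table. Origin: centre of its underside. The driver lies in it along y, either way round.
- dock: Snap-in dock fixed on the table. Black base 64 mm wide (y), 12 mm thick, x = -87 to +83 mm. Origin: underside, below the seat's centre; x points from the fixed lip (on the robot's left) to the sprung jaw (right), z up. Floor = top of the base, open over 77 mm between lip tip and jaw tip.
- dock_seat (a point): Centre of the dock's floor, 12 mm above the table: place of the plate's underside centre. Axes as the dock's.
- dock_lip_tip (a point): Inner lower edge of the fixed black lip's overhang, dock x = -38 mm, 8 mm above the floor. The pocket under the overhang is 8 mm high and 7 mm deep (back wall at x = -45 mm); the lip's top is 18 mm above the floor.
- dock_jaw (a joint): Travel of the sprung aluminium jaw, m: 0 closed (start), 0.009 fully pushed outward (dock +x). Spring 2.5 N at 0, 6.5 N at 0.009, pushes it shut. A plate end swung down onto its ramp (3 to 8 N downward there) opens it; it snaps back over the tongue when the plate is flat. Upward pull does not open it.
- dock_jaw_tip (a point): Tip of the jaw's hook, on its flat underside; closed: dock x = 39 mm, 7.5 mm above the floor. Behind the hook the jaw's inner face is at x = 46 mm. Above the tip a steep ramp rises to x = 44 mm at 28 mm above the floor, the jaw's top. Moves with the jaw.
- mirror_unit: Mirror on a quick-change plate, 0.22 kg, starts flat on the table. Origin: centre of the plate's underside, z up, x from lip tongue to jaw tongue. Aluminium plate 56 mm wide (y), 12 mm thick from x = -30 to 34 mm; 5 mm thick tongues out to x = -44 and +44 mm. The round mirror faces -x. Seated its axes agree with the dock's; play 2.5 mm up at the jaw, 3 mm at the lip, 3 mm along x.
- unit_grip (a point): Grip point, unit x = -10 mm, 40 mm above the underside: middle of the black square mirror mount (44 mm wide in y, 12 mm thick from x = -16 to -4 mm, 12 to 57 mm high; adjusters behind it out to x = 8 mm). Fingers close along y. The bare plate at x = 10 to 34 mm is free to press on.
- unit_lip_edge (a point): Bottom edge of the lip tongue's tip, unit x = -44 mm, mid-width.
- unit_jaw_edge (a point): Bottom edge of the jaw tongue's tip, unit x = +44 mm, mid-width.
- post_holder: Bystander: black post holder, about 25 mm diameter with a side knob, 50 mm high, standing; origin at its underside. Behind and left of it stands the grey drawer cabinet (x 0.5 to 0.8, y 0.25 to 0.45 m, 0.20 m high): an arm coming from the left must go round or over it.
- amber_bottle: Bystander: amber dropper bottle, 26 mm diameter, 46 mm high, standing; origin at its underside. The black enclosure beyond it (from about x = 0.65 m, 0.27 m high) is solid.
- tweezer_case: Bystander: green tin 32 x 75 x 16 mm lying flat; origin at the centre of its underside.

How it is judged (in metres and radians):
On the way, in this order (a step that is already met when the one before it is completed fails the run):
1. the hex driver lies flat in the tool tray, released (x of hex_driver in the frame of tool_tray between -0.05 and 0.05 m and y of hex_driver in the frame of tool_tray between -0.06 and 0.06 m and z of hex_driver in the frame of tool_tray below 0.014 m and angle between hex_driver's own x axis and vertical above 1.4 rad and contact force between the fingers and hex_driver below 0.2 N and linear speed of hex_driver below 0.02 m/s), for 0.2 s.
2. the mirror plate sits flat in the dock, both tongues caught, jaw snapped shut (x of unit_lip_edge in the frame of dock_seat below -0.04 m and x of unit_jaw_edge in the frame of dock_seat above 0.041 m and y of unit_lip_edge in the frame of dock_seat between -0.012 and 0.012 m and y of unit_jaw_edge in the frame of dock_seat between -0.012 and 0.012 m and value of joint dock_jaw below 0.002 m and z of unit_lip_edge in the frame of dock_seat below 0.0012 m and z of unit_jaw_edge in the frame of dock_seat below 0.0008 m), for 0.15 s.
3. the seated plate is pulled up against the closed jaw: raised by more than 1.2 mm at the jaw and loading the dock by more than 5 N beyond its weight (x of unit_lip_edge in the frame of dock_seat below -0.04 m and x of unit_jaw_edge in the frame of dock_seat above 0.041 m and y of unit_lip_edge in the frame of dock_seat between -0.012 and 0.012 m and y of unit_jaw_edge in the frame of dock_seat between -0.012 and 0.012 m and value of joint dock_jaw below 0.002 m and z of unit_jaw_edge in the frame of dock_seat above 0.0012 m and contact force between mirror_unit and dock above 5 N), for 0.1 s.
At the end, for the whole second after the job is handed in: Driver flat in the tray (origin within 50 mm across, 60 mm along of its centre); mirror plate down on the dock floor within 1 mm, tongues caught under lip and jaw, mirror to the lip, centred within 12 mm, jaw closed within 2 mm; all released and at rest (all of step 1 and all of step 2 and linear speed of mirror_unit below 0.02 m/s and contact force between the fingers and mirror_unit below 0.2 N); the robot touches nothing.
It fails at once if the post holder is moved by more than 20 mm (distance of post_holder from where it was at the start of the episode above 0.02 m).
It fails at once if the amber bottle is moved by more than 20 mm (distance of amber_bottle from where it was at the start of the episode above 0.02 m).
It fails at once if the tweezer case is moved by more than 20 mm (distance of tweezer_case from where it was at the start of the episode above 0.02 m).
It fails at once if the mirror unit is forced against the dock with more than 60 N (contact force between mirror_unit and dock above 60 N).
It fails at once if the seated mirror is pulled up against the dock with more than 35 N (x of unit_lip_edge in the frame of dock_seat below -0.04 m and x of unit_jaw_edge in the frame of dock_seat above 0.041 m and y of unit_lip_edge in the frame of dock_seat between -0.012 and 0.012 m and y of unit_jaw_edge in the frame of dock_seat between -0.012 and 0.012 m and value of joint dock_jaw below 0.002 m and z of unit_jaw_edge in the frame of dock_seat above 0.0012 m and contact force between mirror_unit and dock above 35 N).
It also fails if it takes over 59 s, if anything falls off the work surface, if the arm or the gripper's body presses on something with over 40 N, if the wrist force passes 120 N, or if a joint passes its speed limit or range.

## Robot

A 6-joint arm with a two-finger parallel gripper is mounted at the origin on a cart in front of the work surface, level with it; the furniture and walls round the work are solid. World frame = base frame: x ahead of the robot, y to its left, z up, the work surface at z = 0. Lengths are in m, angles in degrees, forces in N, time in s.
With the tool pointing down it reaches from about 0.375 to 0.9 m from the base axis. Payload 3.1 kg.
Tool frame: the origin (TCP) lies on the centre line of the jaws, within the pads' length; the fingertips stand 22 mm ahead of it and the grasp point (between the pads) lies 3 mm ahead of it; z points along the fingers, y is the line along which they close (so a half turn about z gives the same grasp; the last joint's range is limited). The gripper opens to 87 mm and grips with 3 to 60 N. Pads are 19 mm wide; open, the fingers measure 117 mm over their backs; the gripper's body (75 mm by 190 mm) begins 51 mm behind the grasp point.
Start: joints at [-83.623, 30.224, 82.088, -0, 67.689, -10.227], TCP at [0.179, -0.599, 0.245] pointing down, gripper open.
Joint ranges: [-176.69, 176.69], [-43.24, 126.21], [12.49, 139.97], [-82, 262], [0, 151.66], [-163.58, 163.58]. Speed limits (degrees/s): [159.86, 159.86, 180, 180, 180, 180].

## Interface

Orientations are given as a 3x3 rotation matrix whose columns are the frame's x, y, z axes.
In Python, from rig import * gives the robot as it stands.
- The arm moves only by the shell command python3 -m jog 'ROWS'. ROWS is text: rows parted by semicolons, each of 7 numbers parted by spaces: the shift along the tool's x, y, z in mm, then the turn, a rotation vector about the tool's x, y, z in rad, then the finger opening in mm, from 0 to 87. In form: tx ty tz ax ay az fingers; .... A call has 1 to 12 rows; each row shifts and turns the commanded pose from where the row before left it, along the tool's axes as they then stand; what a row does not reach is not made up. A row lasts 1/8 s, in which the tool goes at most 62.5 mm and 10.7 degrees, less where a joint would pass 70% of its speed; a pose out of reach is approached as far as the arm can. A call with a gripper value outside its range is refused whole. The fingers move at their own pace and stop on an object; the grip force is fixed at half the most. Time passes only in rows, so rows that do not move let the fingers close. It gives the time, the measured TCP pose, the force, the opening and the grip force at its end, in the units of the state.
- read_state(): the state, without advancing time (a new reading comes with each control period).
- capture(name): name is "scene" or "top"; returns a dict with "color" (384x512x3 uint8, red, green, blue), "camera_matrix" (3x3 intrinsics, pixels), "R" (3x3) and "t" (3): a world point X has camera coordinates R X + t. Camera axes: x right, y down, z forward; pixel columns grow to the right and rows downward; lengths in m; the calibration is good to about 2 mm. A picture is of the moment at which its call begins. There is no depth.
- hand_in(): hands the job in; it is judged then, once.
Trained networks look in the newest picture that a camera, given by its name, has taken for a name from the list of things; names that differ only in an ending like _2 or _b are one class to them, and where a whole thing is asked for, a point or a joint stands for the part that bears it (a point fixed in the world has none). Each returns a list of dicts, best first, with "conf" (0 to 1); they miss things now and then, are a little off and sometimes report something else, mostly with a low value. They report only what shows in the picture. A call takes as long as a camera call.
- find_in(camera, target): "at" ([x, y, z] in m, in world coordinates, good to about 4 mm: the middle of the surface that is visible of it).
- trace(camera, target): "pixels" (384x512 bool, what is visible of it).
- place_of(camera, target): "at" ([x, y, z] in m, in world coordinates, good to about 4 mm: a listed point, or the origin of a listed thing).
The state is a dict: "time_s": time; "joint_positions": joint angles; "qvel": joint speeds; "tau": joint torques, N m; "position": TCP position; "tcp_rot": TCP orientation; "force": force on the tool from outside, world axes, zero at the start; "moment": the same for the moment, N m; "opening": opening from 0.0 (shut) to 1.0 (fully open); "grasp_force": force on a finger pad.
Only numpy, scipy, OpenCV 4.12 (cv2) and the standard library are available. Lean on these libraries where they do the work, as an engineer would, in place of code of your own. Each camera call takes 0.05 s, during which the arm holds its last target. There are 200 camera calls.

## Working session

There is one attempt and no reset: what is moved stays moved. The work goes in short steps, Python scripts to look and compute and a shell command to move; the robot and the scene stay as the last step left them, time stands still between calls to the robot, and variables do not carry over. Pictures are saved under pics/ and viewed, at most 10 in all, crops included, and the job is handed in when it is done.

```bash
ls; mkdir -p pics; python3 - <<'E'
from rig import *
import cv2,numpy as np
np.set_printoptions(precision=4,suppress=True)
ims=[]
for c in("scene","top"):
    r=capture(c); cv2.imwrite(f"pics/{c}0.png",r["color"][:,:,::-1]); print(c,(-r["R"].T@r["t"]))
    for n in["hex_driver","tool_tray","dock","dock_seat","dock_lip_tip","dock_jaw_tip","mirror_unit","unit_grip","unit_lip_edge","unit_jaw_edge","post_holder","amber_bottle","tweezer_case"]:
        try: print(n,[(np.round(d["at"],4),round(d["conf"],2)) for d in place_of(c,n)[:2]])
        except Exception as e: print(n,e)
s=read_state();print(s)
E
```

```text
pics
scene [0.1936 0.5656 0.5569]
hex_driver [(array([ 0.4745, -0.0286,  0.0118]), 0.79)]
tool_tray [(array([ 0.4261, -0.2778,  0.0029]), 0.68)]
dock [(array([ 0.4995, -0.0419, -0.0009]), 0.57)]
dock_seat [(array([ 0.5037, -0.0479,  0.0149]), 0.82)]
dock_lip_tip [(array([ 0.5264, -0.0116,  0.0212]), 0.59)]
dock_jaw_tip [(array([ 0.4791, -0.0772,  0.0175]), 0.69)]
mirror_unit [(array([ 0.4471,  0.1893, -0.0059]), 0.97)]
unit_grip [(array([0.4538, 0.1956, 0.0405]), 0.87)]
unit_lip_edge [(array([0.4764, 0.2223, 0.0009]), 0.85)]
unit_jaw_edge [(array([0.4168, 0.1568, 0.0003]), 0.87)]
post_holder [(array([0.6197, 0.1402, 0.0032]), 0.75), (array([ 0.5025, -0.0404, -0.0006]), 0.24)]
amber_bottle [(array([ 0.6409, -0.078 , -0.0015]), 0.73)]
tweezer_case [(array([ 0.6538,  0.0315, -0.0013]), 0.78), (array([0.4574, 0.1948, 0.0405]), 0.31)]
top [ 0.4858 -0.027   0.8922]
hex_driver [(array([ 0.4703, -0.0208,  0.0112]), 0.68), (array([ 0.5017, -0.0407, -0.0013]), 0.24)]
tool_tray [(array([ 0.4234, -0.2789, -0.0005]), 0.63)]
dock [(array([ 0.5026, -0.0427,  0.0013]), 0.62)]
dock_seat [(array([ 0.4
[... 612 characters left out ...]
ay([ 0.4724, -0.0232,  0.0108]), 0.64), (array([ 0.6427, -0.0781, -0.0001]), 0.58)]
tweezer_case [(array([0.6509, 0.0371, 0.0001]), 0.59)]
{'time_s': 1.4, 'joint_positions': array([-83.6219,  30.2245,  82.0878,   0.0006,  67.6888, -10.2255]), 'qvel': array([-0.0395, -0.0193, -0.032 ,  0.1128,  0.0419,  0.0761]), 'tau': array([  0.0002, -44.0012, -17.6982,   0.0634,   0.0505,  -0.    ]), 'position': array([ 0.1786, -0.5989,  0.2445]), 'tcp_rot': array([[ 0.9583,  0.2857,  0.    ],
       [ 0.2857, -0.9583,  0.    ],
       [ 0.    , -0.    , -1.    ]]), 'force': array([-0.1288,  0.3867, -0.7944]), 'moment': array([ 0.0439,  0.0148, -0.0043]), 'grasp_force': 0.0, 'opening': 0.9997245937844746}
```

View pics/scene0.png

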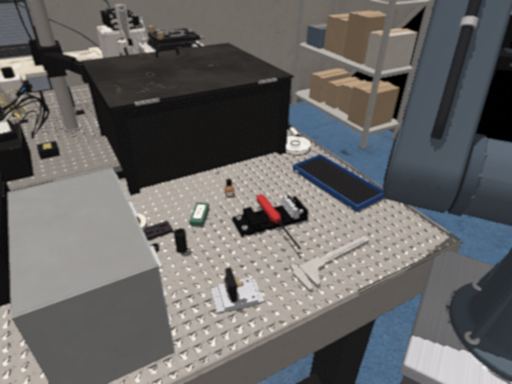

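View pics/top0.png

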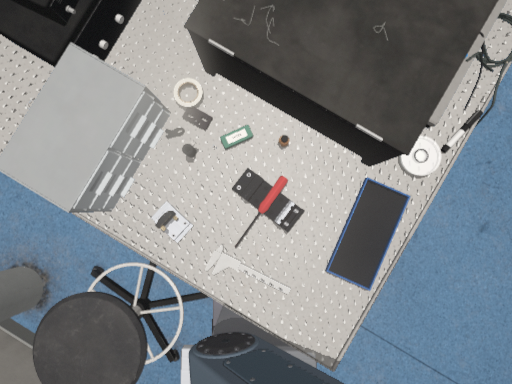

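The scene view shows the driver across the dock: handle at (268,208), shaft tip at (298,248). The mirror unit is at (238,290), the tray at (338,180), the post holder at (181,240), the tin at (199,214) and the bottle at (229,188). The top view agrees: driver from (285,180) to (237,246), dock lip at (240,182), jaw at (293,213), mirror at (172,221) and tray at (368,233). Next I'll refine the poses by silhouette fit.

```bash
cat > fit.py <<'E'
from rig import *
import cv2,numpy as np
from scipy.optimize import minimize
np.set_printoptions(precision=4,suppress=True)
def box(x0,x1,y0,y1,z0,z1): return np.array([[x,y,z] for x in(x0,x1) for y in(y0,y1) for z in(z0,z1)])/1e3
M=dict(hex_driver=[box(-100,1,-12,12,0,25),box(0,100,-2.5,2.5,10.5,15.5)],
 tool_tray=[box(-55,55,-120,120,0,20)],
 dock=[box(-87,83,-32,32,0,12),box(-60,-38,-32,32,12,30)],
 mirror_unit=[box(-30,34,-28,28,0,12),box(-44,44,-28,28,0,5),box(-16,-4,-22,22,12,57)])
def Rz(a): return np.array([[np.cos(a),-np.sin(a),0],[np.sin(a),np.cos(a),0],[0,0,1]])
S=4
def proj(r,X):
    c=(r["R"]@X.T).T+r["t"]; p=(r["camera_matrix"]@c.T).T; return p[:,:2]/p[:,2:]
def sil(r,name,p,z):
    m=np.zeros((384*S,512*S),np.uint8)
    for b in M[name]:
        q=proj(r,(Rz(p[2])@b.T).T+[p[0],p[1],z])
        cv2.fillConvexPoly(m,cv2.convexHull(np.int32(np.round((q+.5)*S))),1)
    return m>0
def fit(views,name,p0,z=0,ign=()):
    D=[]
    for c,r in views.items():
        t=trace(c,name)
        if not t: print("no",c,name); continue
        up=lambda a: cv2.resize(a.astype(np.float32),None,fx=S,fy=S,interpolation=cv2.INTER_LINEAR)>.5
        ig=np.zeros((384*S,512*S),bool)
        for n in ign:
            u=trace(c,n)
            if u: ig|=cv2.dilate(up(u[0]["pixels"]).astype(np.uint8),np.ones((9,9)))>0
        D.append((r,up(t[0]["pixels"]),ig))
    def cost(v):
        s=0
        for r,m,ig in D:
            a=sil(r,name,[v[0]/1e3,v[1]/1e3,v[2]/50],z)
            s+=1-(a&m&~ig).sum()/((a|m)&~ig).sum()
        return s/len(D)
    v0=np.array([p0[0]*1e3,p0[1]*1e3,p0[2]*50])
    for k in(6,2):
        o=minimize(cost,v0,method="Nelder-Mead",options=dict(initial_simplex=v0+np.vstack([np.zeros(3),np.eye(3)*k]),xatol=.1,fatol=1e-4)); v0=o.x
    return np.array([v0[0]/1e3,v0[1]/1e3,v0[2]/50]),o.fun
E
python3 - <<'E'
from fit import *
V={c:capture(c) for c in("scene","top")}
print(V["top"]["camera_matrix"][0,0])
d=np.deg2rad
for n,p,z,i in[("hex_driver",(.472,-.025,d(143)),.012,()),("tool_tray",(.425,-.278,d(-30)),0,()),("dock",(.501,-.042,d(-127)),0,("hex_driver",)),("mirror_unit",(.448,.187,d(-133)),0,())]:
    for vs in (V,{"top":V["top"]},{"scene":V["scene"]}):
        q,f=fit(vs,n,p,z,i); print(n,list(vs),q[:2],np.rad2deg(q[2]),round(f,3))
E
```

```text
371.7539527195013
no top hex_driver
hex_driver ['scene', 'top'] [ 0.4779 -0.029 ] 143.25637024542607 0.513
no top hex_driverTraceback (most recent call last):
  File "<stdin>", line 7, in <module>
  File "fit.py", line 39, in fit
    o=minimize(cost,v0,method="Nelder-Mead",options=dict(initial_simplex=v0+np.vstack([np.zeros(3),np.eye(3)*k]),xatol=.1,fatol=1e-4)); v0=o.x
    res = _minimize_neldermead(fun, x0, args, callback, bounds=bounds,
                               **options)
    fsim[k] = func(sim[k])
              ~~~~^^^^^^^^
    fx = function(np.copy(x), *(wrapper_args + args))
  File "fit.py", line 36, in cost
    return s/len(D)
           ~^~~~~~~
ZeroDivisionError: division by zero
```

```bash
python3 - <<'E'
import fit
from fit import *
V={c:capture(c) for c in("scene","top")}
d=np.deg2rad
_tr=fit.trace
M["hex_driver"]=[box(-100,0,-12,12,0,25)]
def red(c):
    h=V[c]["color"].astype(int); m=(h[...,0]>90)&(h[...,0]>2*h[...,1])&(h[...,0]>2*h[...,2])
    n,l,s,cc=cv2.connectedComponentsWithStats(m.astype(np.uint8)); k=1+np.argmax(s[1:,4]); print(c,"red",s[k],cc[k]); return l==k
R={c:red(c) for c in V}
def tr(c,n):
    if n=="hex_driver": return [dict(pixels=R[c])]
    for _ in range(3):
        t=_tr(c,n)
        if t: print(c,n,round(t[0]["conf"],2),t[0]["pixels"].sum()); return t
        V[c]=capture(c)
    return []
fit.trace=tr
for n,p,z,i in[("hex_driver",(.472,-.025,d(143)),.012,()),("tool_tray",(.425,-.278,d(-30)),0,()),("dock",(.501,-.042,d(-127)),0,("hex_driver",)),("mirror_unit",(.448,.187,d(-133)),0,())]:
    for vs in (("scene","top"),("top",),("scene",)):
        try: q,f=fit.fit({c:V[c] for c in vs},n,p,z,i); print(n,vs,q[:2],np.rad2deg(q[2]),round(f,3))
        except ZeroDivisionError: pass
E
```

```text
Traceback (most recent call last):
AttributeError: 'function' object has no attribute 'trace'
```

```bash
mv fit.py pf.py; cat > m.py <<'E'
import pf
from pf import *
V={c:capture(c) for c in("scene","top")}
d=np.deg2rad
_tr=pf.trace
M["hex_driver"]=[box(-100,0,-12,12,0,25)]
def red(c):
    h=V[c]["color"].astype(int); m=(h[...,0]>90)&(h[...,0]>2*h[...,1])&(h[...,0]>2*h[...,2])
    n,l,s,cc=cv2.connectedComponentsWithStats(m.astype(np.uint8)); k=1+np.argmax(s[1:,4]); print(c,"red",s[k],cc[k]); return l==k
R={c:red(c) for c in V}
def tr(c,n):
    if n=="hex_driver": return [dict(pixels=R[c])]
    for _ in range(3):
        t=_tr(c,n)
        if t: print(c,n,round(t[0]["conf"],2),t[0]["pixels"].sum()); return t
        V[c]=capture(c)
    return []
pf.trace=tr
def run(L):
  for n,p,z,i in L:
    for vs in (("scene","top"),("top",),("scene",)):
        try: q,f=pf.fit({c:V[c] for c in vs},n,p,z,i); print(n,vs,q[:2],np.rad2deg(q[2]),round(f,3))
        except ZeroDivisionError: pass
E
python3 -c '
from m import *
run([("hex_driver",(.472,-.025,d(143)),.012,()),("tool_tray",(.425,-.278,d(-30)),0,()),("dock",(.501,-.042,d(-127)),0,("hex_driver",)),("mirror_unit",(.448,.187,d(-133)),0,())])'
```

```text
scene red [257 195  24  27 269] [268.5725 208.3457]
top red [259 176  28  37 336] [272.0833 194.4881]
hex_driver ('scene', 'top') [ 0.4774 -0.0237] 142.59350095987494 0.364
hex_driver ('top',) [ 0.4742 -0.0224] 144.21002580479959 0.261
hex_driver ('scene',) [ 0.4834 -0.03  ] 139.22257531826432 0.428
scene tool_tray 0.8 2553
top tool_tray 0.61 5118
tool_tray ('scene', 'top') [ 0.4275 -0.2781] -113.74094976989925 0.03
top tool_tray 0.61 5118
tool_tray ('top',) [ 0.428  -0.2776] -113.37389433766745 0.02
scene tool_tray 0.8 2553
tool_tray ('scene',) [ 0.4277 -0.2792] -113.82989527519189 0.034
scene dock 0.84 1569
top dock 0.92 1732
dock ('scene', 'top') [ 0.503  -0.0448] -126.80099416522688 0.086
top dock 0.92 1732
dock ('top',) [ 0.5034 -0.0443] -127.07908537708626 0.025
scene dock 0.84 1569
dock ('scene',) [ 0.5026 -0.0464] -126.25156219512984 0.137
scene mirror_unit 0.58 1413
top mirror_unit 0.95 936
mirror_unit ('scene', 'top') [0.4487 0.1854] -131.56186592573232 0.049
top mirror_unit 0.95 936
mirror_unit ('top',) [0.449  0.1853] -131.13745120899762 0.054
scene mirror_unit 0.58 1413
mirror_unit ('scene',) [0.4491 0.1855] -131.900831181644 0.043
```

```bash
cat > plan.py <<'E'
import numpy as np,sys
from rig import *
from scipy.spatial.transform import Rotation as Ro
np.set_printoptions(precision=4,suppress=True)
def down(ya,tilt=0):
    """tool pointing down, tool y at world angle ya (deg); tilt about tool y (deg)"""
    a=np.deg2rad(ya); y=np.array([np.cos(a),np.sin(a),0]); z=np.array([0,0,-1.]); 
    return np.c_[np.cross(y,z),y,z]@Ro.from_euler("y",tilt,degrees=True).as_matrix()
def rows(p0,R0,p1,R1,n,f):
    w=Ro.from_matrix(R0.T@R1).as_rotvec(); P,R=np.array(p0,float),R0.copy()
    out=[]
    for k in range(n):
        Pt=p0+(p1-p0)*(k+1)/n
        d=np.round(R.T@(Pt-P)*1e3,1); w_=np.round(w/n,3)
        out.append(" ".join(f"{v:g}" for v in[*d,*w_,f])); P=P+R@d/1e3; R=R@Ro.from_rotvec(w_).as_matrix()
    print(";".join(out)); return P,R
def here():
    s=read_state(); return np.array(s["position"]),np.array(s["tcp_rot"])
E
python3 - <<'E'
from m import *
from plan import *
def bp(r,px,z):
    v=r["R"].T@np.linalg.inv(r["camera_matrix"])@[px[0],px[1],1]; c=-r["R"].T@r["t"]; return c+v*(z-c[2])/v[2]
a=d(-127); ex=np.array([np.cos(a),np.sin(a)]); ey=np.array([-ex[1],ex[0]])
for c,z in(("top",.033),("scene",.027)):
    pts=np.argwhere(R[c])[:,::-1]; q=np.array([bp(V[c],p,z)[:2] for p in pts])-[.5032,-.0445]
    u=np.c_[q@ex,q@ey]*1e3; print(c,u.mean(0),u.min(0),u.max(0), "yaw rel",np.rad2deg(np.polyfit(u[:,1],u[:,0],1)[0]))
P,Rr=here()
t=np.array([.5032,-.0445])+ey*.006
print(t)
P,Rr=rows(P,Rr,np.array([*t,.12]),down(-127),12,87)
E
```

```text
scene red [257 195  24  27 269] [268.5725 208.3457]
top red [259 176  28  37 335] [272.1075 194.5194]
top [-0.5498 14.934 ] [-11.2069 -34.126 ] [10.4707 62.4722] yaw rel -2.08959047884187
scene [-1.3583 10.4535] [-13.7212 -38.8843] [13.9646 67.5597] yaw rel -1.30490130032829
[ 0.508  -0.0481]
39.4 -36.1 10.4 -0 0 0.078 87;36.5 -39.1 10.4 -0 0 0.078 87;33.3 -41.9 10.3 -0 0 0.078 87;30 -44.3 10.4 -0 0 0.078 87;26.4 -46.5 10.4 -0 0 0.078 87;22.7 -48.4 10.4 -0 0 0.078 87;18.9 -50 10.4 -0 0 0.078 87;14.9 -51.4 10.3 -0 0 0.078 87;10.9 -52.3 10.4 -0 0 0.078 87;6.8 -53.1 10.4 -0 0 0.078 87;2.6 -53.4 10.4 -0 0 0.078 87;-1.6 -53.5 10.4 -0 0 0.078 87
```

```bash
python3 -m jog '39.4 -36.1 10.4 0 0 0.078 60;36.5 -39.1 10.4 0 0 0.078 37;33.3 -41.9 10.3 0 0 0.078 37;30 -44.3 10.4 0 0 0.078 37;26.4 -46.5 10.4 0 0 0.078 37;22.7 -48.4 10.4 0 0 0.078 37;18.9 -50 10.4 0 0 0.078 37;14.9 -51.4 10.3 0 0 0.078 37;10.9 -52.3 10.4 0 0 0.078 37;6.8 -53.1 10.4 0 0 0.078 37;2.6 -53.4 10.4 0 0 0.078 37;-1.6 -53.5 10.4 0 0 0.078 37'
python3 - <<'E'
from plan import *
P,R=here(); ex=down(-127)[:,1]; ey=np.array([-ex[1],ex[0],0])
t=np.array([.5032,-.0445,0])+ey*.011-ex*.001
print(P,t)
P,R=rows(P,R,t+[0,0,.060],down(-127),2,37)
rows(P,R,t+[0,0,.036],down(-127),3,37)
E
```

```text
time_s: 4.05
position: [0.5093, -0.0466, 0.1198]
tcp_rot: [[0.797, -0.604, 0.001], [-0.604, -0.797, -0.0], [0.001, -0.0, -1.0]]
force: [1.1, -0.1, 0.4]
opening: 0.424
grasp_force: 0.0
[ 0.5093 -0.0466  0.1198] [ 0.5126 -0.0503  0.    ]
2.4 0.5 29.9 -0 -0.001 -0.001 37;2.4 0.4 29.9 -0 -0.001 -0.001 37
0 0 8 -0 0 -0 37;0 0 8 -0 0 -0 37;0.1 0.1 8 -0 0 -0 37
```

```bash
python3 -m jog '2.4 0.5 29.9 0 0 0 37;2.4 0.4 29.9 0 0 0 37;0 0 8 0 0 0 37;0 0 8 0 0 0 37;0 0 8 0 0 0 37;0 0 0 0 0 0 37'; python3 -c '
from rig import *;print(capture("top") and 1);import cv2;r=capture("scene");cv2.imwrite("pics/s1.png",cv2.resize(r["color"][120:280,180:360,::-1],None,fx=4,fy=4,interpolation=3)[:600])'
```

```text
time_s: 4.8
position: [0.5112, -0.0519, 0.0362]
tcp_rot: [[0.798, -0.602, -0.0], [-0.602, -0.798, 0.0], [-0.0, 0.0, -1.0]]
force: [-0.1, -0.8, -0.6]
opening: 0.422
grasp_force: 0.0
1
```

View pics/s1.png

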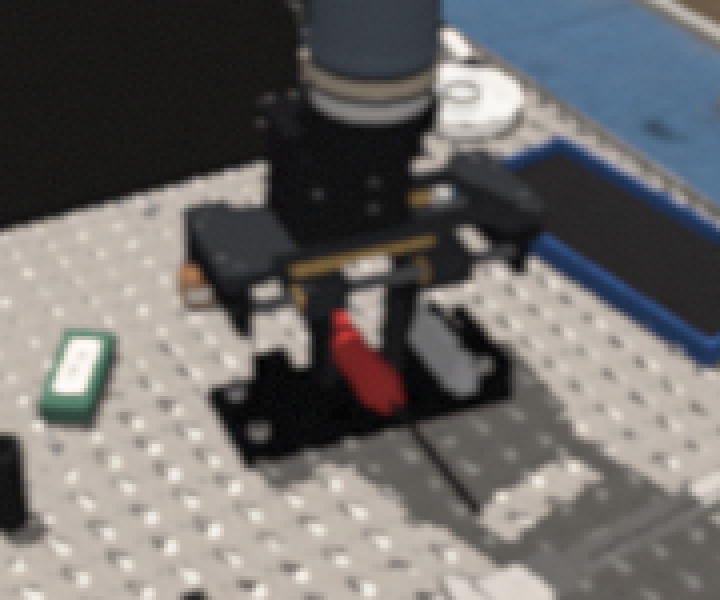

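The crop shows the fingers straddling the red handle at (365,360) inside the dock, between the lip and the jaw, touching nothing. Closing now.

```bash
python3 -m jog '0 0 0 0 0 0 15;0 0 0 0 0 0 15;0 0 0 0 0 0 15;0 0 0 0 0 0 15'; python3 -m jog '0 0 -6 0 0 0 15;0 0 -20 0 0 0 15;0 0 -40 0 0 0 15;0 0 0 0 0 0 15'
python3 - <<'E'
from plan import *
P,R=here()
ty=np.array([.916,-.402,0]); c=np.array([.4277,-.2782,0])
# grip at driver x = -49 -> handle centre offset
t=c+ty*.049
R1=down(-113.7)
P,R=rows(P,R,t+[0,0,.10],R1,6,15)
P,R=rows(P,R,t+[0,0,.060],R1,1,15)
P,R=rows(P,R,t+[0,0,.0335],R1,3,15)
E
```

```text
time_s: 5.4
position: [0.5116, -0.0518, 0.0365]
tcp_rot: [[0.798, -0.602, 0.001], [-0.602, -0.798, -0.0], [0.001, -0.0, -1.0]]
force: [-0.0, -0.2, 3.7]
opening: 0.264
grasp_force: 30.0
time_s: 5.9
position: [0.513, -0.0522, 0.1046]
tcp_rot: [[0.799, -0.602, 0.006], [-0.602, -0.799, -0.002], [0.006, -0.002, -1.0]]
force: [0.4, -0.5, -1.1]
opening: 0.265
grasp_force: 30.0
19.3 36.8 0.8 -0 -0.001 -0.039 15;17.8 37.4 0.8 -0 -0.001 -0.039 15;16.3 38.2 0.8 -0 -0.001 -0.039 15;14.9 38.8 0.7 -0 -0.001 -0.039 15;13.3 39.3 0.8 -0 -0.001 -0.039 15;11.8 39.8 0.7 -0 -0.001 -0.039 15
-0 0 40 -0.001 0 0.002 15
-0 0 8.8 -0 0 -0 15;-0 0 8.9 -0 0 -0 15;-0 0 8.8 -0 0 -0 15
```

```bash
python3 -m jog '19.3 36.8 0.8 0 -0.001 -0.039 15;17.8 37.4 0.8 0 -0.001 -0.039 15;16.3 38.2 0.8 0 -0.001 -0.039 15;14.9 38.8 0.7 0 -0.001 -0.039 15;13.3 39.3 0.8 0 -0.001 -0.039 15;11.8 39.8 0.7 0 -0.001 -0.039 15;0 0 40 0 0 0 15;0 0 9 0 0 0 15;0 0 9 0 0 0 15;0 0 0 0 0 0 15'
python3 - <<'E'
from rig import *
import cv2,numpy as np
r=capture("top");cv2.imwrite("pics/t2.png",cv2.resize(r["color"][150:310,300:460,::-1],None,fx=3.5,fy=3.5,interpolation=3))
E
```

```text
time_s: 7.15
position: [0.4704, -0.2964, 0.0391]
tcp_rot: [[0.917, -0.4, -0.006], [-0.4, -0.917, 0.004], [-0.007, -0.001, -1.0]]
force: [-0.6, -0.6, -0.9]
opening: 0.263
grasp_force: 30.0
```

View pics/t2.png

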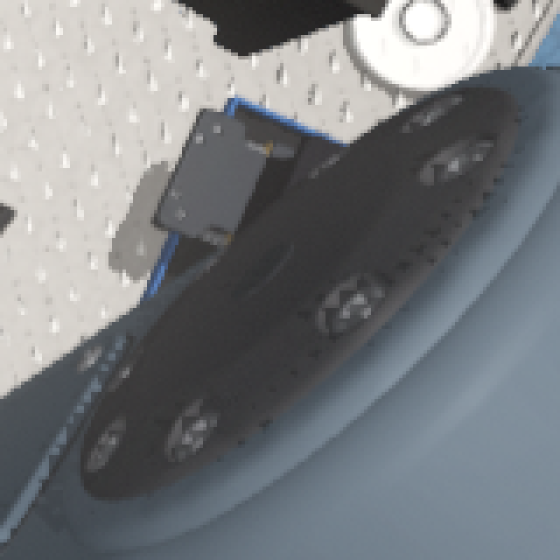

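The arm hides the driver in this view, with only the gripper at (215,180) over the tray edge. The measured pose is within 3 mm of plan, so I'll lower and release.

```bash
python3 -m jog '0 0 3 0 0 0 15;0 0 3 0 0 0 15;0 0 0 0 0 0 15;0 0 0 0 0 0 38;0 0 0 0 0 0 38;0 0 0 0 0 0 38;0 0 -20 0 0 0 38;0 0 -50 0 0 0 60;0 0 -50 0 0 0 60'
python3 - <<'E'
from plan import *
P,R=here()
a=np.deg2rad(-131.4); ux=np.array([np.cos(a),np.sin(a),0])
t=np.array([.4489,.1854,0])-ux*.010
R1=down(-41.4)
print(t)
m=np.array([.44,-.05,.17])
P,R=rows(P,R,t+[0,0,.15],R1,12,70)
E
```

```text
time_s: 8.32
position: [0.4707, -0.2974, 0.1542]
tcp_rot: [[0.916, -0.401, -0.006], [-0.401, -0.916, 0.004], [-0.007, -0.001, -1.0]]
force: [0.8, -0.5, 0.7]
opening: 0.586
grasp_force: 0.0
[0.4555 0.1929 0.    ]
-17.5 -36.9 0.5 -0 0 -0.105 70;-13.6 -38.6 0.5 -0 0 -0.105 70;-9.4 -39.8 0.6 -0 0 -0.105 70;-5.3 -40.5 0.5 -0 0 -0.105 70;-0.9 -40.9 0.5 -0 0 -0.105 70;3.3 -40.7 0.5 -0 0 -0.105 70;7.6 -40.2 0.5 -0 0 -0.105 70;11.7 -39.1 0.5 -0 0 -0.105 70;15.8 -37.7 0.6 -0 0 -0.105 70;19.7 -35.8 0.5 -0 0 -0.105 70;23.3 -33.6 0.5 -0 0 -0.105 70;26.7 -31 0.5 -0 0 -0.105 70
```

```bash
python3 -m jog '-17.5 -36.9 0.5 0 0 -0.105 70;-13.6 -38.6 0.5 0 0 -0.105 70;-9.4 -39.8 0.6 0 0 -0.105 70;-5.3 -40.5 0.5 0 0 -0.105 70;-0.9 -40.9 0.5 0 0 -0.105 70;3.3 -40.7 0.5 0 0 -0.105 70;7.6 -40.2 0.5 0 0 -0.105 70;11.7 -39.1 0.5 0 0 -0.105 70;15.8 -37.7 0.6 0 0 -0.105 70;19.7 -35.8 0.5 0 0 -0.105 70;23.3 -33.6 0.5 0 0 -0.105 70;26.7 -31 0.5 0 0 -0.105 70'
python3 - <<'E'
from m import *
from plan import *
import plan
for n,c in (("hex_driver","top"),):
    q,f=pf.fit(V,n,(.4265,-.278,d(156.3)),.008,()); print(q[:2],np.rad2deg(q[2]),f)
q,f=pf.fit({"top":V["top"]},"dock",(.5032,-.0445,d(-127)),0,()); print("dock top",q,np.rad2deg(q[2]),f)
q,f=pf.fit(V,"dock",(.5032,-.0445,d(-127)),0,()); print("dock",q,np.rad2deg(q[2]),f)
for c in V: print([(x["at"],x["conf"]) for x in place_of(c,"hex_driver")[:1]],[(n,x["at"],x["conf"]) for n in("dock_lip_tip","dock_jaw_tip","dock_seat") for x in place_of(c,n)[:1]])
P,Rr=plan.here()
a=np.deg2rad(-131.4); ux=np.array([np.cos(a),np.sin(a),0])
t=np.array([.4489,.1854,0])-ux*.010
print(P,t)
R1=down(-41.4)
P,Rr=rows(P,Rr,t+[0,0,.075],R1,2,70)
rows(P,Rr,t+[0,0,.043],R1,3,70)
cv2.imwrite("pics/t3.png",cv2.resize(V["top"]["color"][140:300,130:420,::-1],None,fx=2.7,fy=2.7,interpolation=3))
E
```

```text
time_s: 9.82
position: [0.4556, 0.194, 0.1488]
tcp_rot: [[0.659, 0.752, -0.005], [0.752, -0.659, 0.003], [-0.001, -0.006, -1.0]]
force: [-0.1, -1.1, 1.2]
opening: 0.805
grasp_force: 0.0
scene red [310 159  29  19 249] [324.2731 167.7269]
top red [368 193  22  42 401] [378.212  213.0648]
[ 0.4325 -0.2759] 150.58198846114243 0.36129916460940503
top dock 0.61 1915
dock top [ 0.5025 -0.0445 -2.2178] -127.07320577638572 0.03496547792487492
scene dock 0.85 1008
top dock 0.61 1915
dock [ 0.5022 -0.0461 -2.211 ] -126.68235325941242 0.29584486723700304
[([0.4261, -0.2815, 0.0061], 0.54)] [('dock_lip_tip', [0.5266, -0.0133, 0.0242], 0.95), ('dock_jaw_tip', [0.4738, -0.0769, 0.0159], 0.61), ('dock_seat', [0.5032, -0.0439, 0.0131], 0.93)]
[([0.4263, -0.28, 0.0065], 0.81)] [('dock_lip_tip', [0.5238, -0.0088, 0.0197], 0.73), ('dock_jaw_tip', [0.4754, -0.0741, 0.0218], 0.52), ('dock_seat', [0.5012, -0.0408, 0.0126], 0.65)]
[0.4559 0.1921 0.1487] [0.4555 0.1929 0.    ]
0.2 -0.2 36.8 -0.003 0.001 -0.001 70;0.2 -0.3 36.9 -0.003 0.001 -0.001 70
-0 -0 10.7 0 -0 0 70;-0 -0 10.6 0 -0 0 70;-0.1 -0 10.7 0 -0 0 70
```

View pics/t3.png

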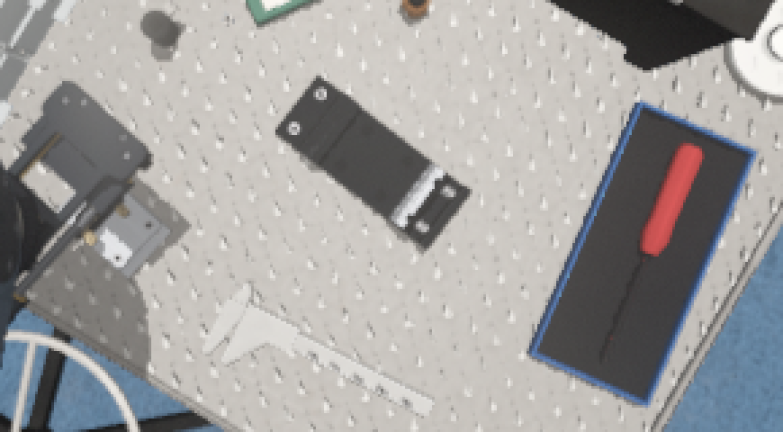

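The driver lies flat in the tray, with its handle at (672,200) and tip at (602,358). The dock is empty: lip at (320,110), jaw at (425,200). The gripper stands over the mirror unit at (120,230). I'll descend and grip.

```bash
python3 -m jog '0.2 -0.2 36.8 -0.003 0.001 -0.001 70;0.2 -0.3 36.9 -0.003 0.001 -0.001 70;0 0 10.7 0 0 0 70;0 0 10.6 0 0 0 70;0 0 10.7 0 0 0 70;0 0 0 0 0 0 70'
python3 -m jog '0 0 0 0 0 0 60;0 0 0 0 0 0 50;0 0 0 0 0 0 46;0 0 0 0 0 0 40;0 0 0 0 0 0 35;0 0 0 0 0 0 35;0 0 0 0 0 0 35'
```

```text
time_s: 11.22
position: [0.4554, 0.1935, 0.0428]
tcp_rot: [[0.66, 0.751, 0.0], [0.751, -0.66, 0.001], [0.001, -0.0, -1.0]]
force: [-0.3, -0.2, -0.1]
opening: 0.803
grasp_force: 0.0
time_s: 12.1
position: [0.4554, 0.1936, 0.0432]
tcp_rot: [[0.66, 0.751, 0.001], [0.751, -0.66, 0.001], [0.001, 0.0, -1.0]]
force: [-1.7, 0.1, 6.1]
opening: 0.514
grasp_force: 30.0
```

```bash
cat >> plan.py <<'E'
YAW=-127.; SEAT=np.array([.5027,-.0444,.012])
_a=np.deg2rad(YAW); EX=np.array([np.cos(_a),np.sin(_a),0]); EY=np.array([-EX[1],EX[0],0]); EZ=np.array([0,0,1.])
G=np.array([33.6,43.])  # TCP from lip edge, unit x,z (mm)
def tcp(bx,bz,th,by=0):
    c,s=np.cos(np.deg2rad(th)),np.sin(np.deg2rad(th))
    x=bx+G[0]*c-G[1]*s; z=bz+G[0]*s+G[1]*c
    return SEAT+(EX*x+EZ*z+EY*by)/1e3, down(YAW+90,-th)
def where():
    """lip edge x,y,z in dock mm, tilt deg, and jaw edge, from TCP"""
    s=read_state(); P,R=np.array(s["position"]),np.array(s["tcp_rot"])
    ux,uz=-R[:,0],-R[:,2]
    B=P-ux*G[0]/1e3-uz*G[1]/1e3; D=lambda X:np.array([EX@(X-SEAT),EY@(X-SEAT),EZ@(X-SEAT)])*1e3
    f=np.array(s["force"])
    print("t",s["time_s"],"lip",D(B).round(1),"jaw",D(B+ux*.088).round(1),"tilt",round(np.rad2deg(np.arcsin(ux[2])),2),"F dock",np.array([EX@f,EY@f,f[2]]).round(1),"open",round(s["opening"],3))
E
python3 - <<'E'
from plan import *
where()
P,R=here(); P2=P+[0,0,.06]
P,R=rows(P,R,P2,R,2,35)
p,r=tcp(-31,35,20)
P,R=rows(P,R,p,r,7,35)
E
```

```text
t 12.1 lip [-195.2 -178.5  -11.8] jaw [-107.4 -185.1  -11.8] tilt -0.06 F dock [ 0.9 -1.5  6.1] open 0.514
0 0 -30 0 0 0 35;0.1 0 -30 0 0 0 35
-19.1 27.4 0.6 -0.002 -0.05 -0.011 35;-19.3 27.1 1.6 -0.002 -0.05 -0.011 35;-19.5 27 2.7 -0.002 -0.05 -0.011 35;-19.6 26.7 3.6 -0.002 -0.05 -0.011 35;-19.8 26.5 4.7 -0.002 -0.05 -0.011 35;-19.7 26.2 5.8 -0.002 -0.05 -0.011 35;-19.7 26.1 6.8 -0.002 -0.05 -0.011 35
```

```bash
python3 -m jog '0 0 -15 0 0 0 35;0 0 -45 0 0 0 35;-19.1 27.4 0.6 -0.002 -0.05 -0.011 35;-19.3 27.1 1.6 -0.002 -0.05 -0.011 35;-19.5 27 2.7 -0.002 -0.05 -0.011 35;-19.6 26.7 3.6 -0.002 -0.05 -0.011 35;-19.8 26.5 4.7 -0.002 -0.05 -0.011 35;-19.7 26.2 5.8 -0.002 -0.05 -0.011 35;-19.7 26.1 6.8 -0.002 -0.05 -0.011 35;0 0 0 0 0 0 35'
python3 - <<'E'
from plan import *
where()
P,R=here()
p,r=tcp(-31,12,20)
P,R=rows(P,R,p,r,3,35)
import cv2
ims=[]
for c in("scene",):
    v=capture(c); cv2.imwrite("pics/s4.png",cv2.resize(v["color"][130:270,190:360,::-1],None,fx=4.2,fy=4.2,interpolation=3))
    for n in("unit_lip_edge","unit_jaw_edge"): print(c,n,[((np.array(x["at"])-SEAT)@np.c_[EX,EY,EZ]*1e3,x["conf"]) for x in place_of(c,n)[:1]])
E
```

```text
time_s: 13.35
position: [0.5125, -0.0349, 0.0987]
tcp_rot: [[0.566, 0.799, -0.204], [0.75, -0.602, -0.274], [-0.342, 0.002, -0.94]]
force: [-1.2, 0.1, -1.5]
opening: 0.518
grasp_force: 30.0
t 13.35 lip [-30.4   2.2  34.8] jaw [52.3  2.1 64.8] tilt 19.97 F dock [ 0.6 -1.  -1.5] open 0.518
2.8 -0.7 7.1 0.001 -0 -0 35;2.8 -0.7 7 0.001 -0 -0 35;2.8 -0.7 7.1 0.001 -0 -0 35
scene unit_lip_edge [(array([-32.5022,   0.9262,  36.2   ]), 0.69)]
scene unit_jaw_edge [(array([52.1214, -0.5416, 64.2   ]), 0.72)]
```

View pics/s4.png

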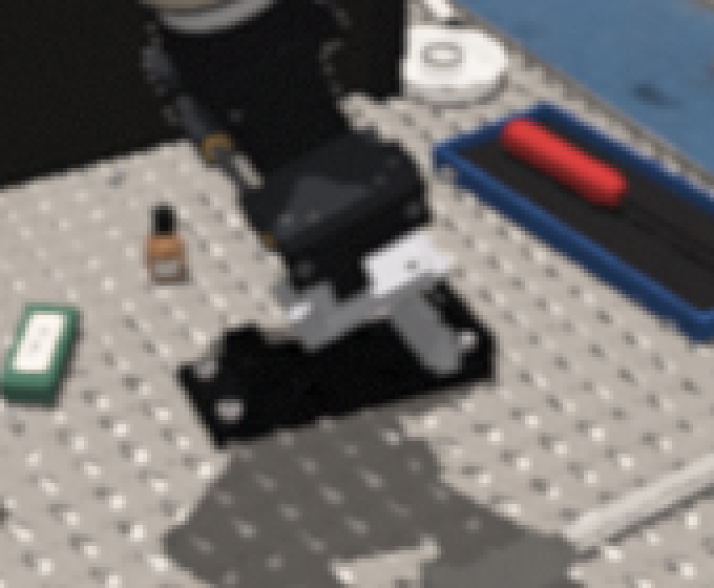

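The plate is tilted above the dock: lip tongue at (300,310), jaw end raised at (415,260) over the grey jaw at (430,325). The kinematics and the network agree within 2 mm. Descending.

```bash
python3 -m jog '2.8 -0.7 7.1 0 0 0 35;2.8 -0.7 7 0 0 0 35;2.8 -0.7 7.1 0 0 0 35;0 0 0 0 0 0 35'
python3 - <<'E'
from plan import *
where()
P,R=here()
p,r=tcp(-31.5,2,20)
P,R=rows(P,R,p,r,3,35)
E
```

```text
time_s: 14.0
position: [0.5092, -0.0312, 0.075]
tcp_rot: [[0.563, 0.8, -0.207], [0.752, -0.6, -0.274], [-0.343, -0.001, -0.939]]
force: [0.1, -0.5, -2.6]
opening: 0.516
grasp_force: 30.0
t 14.0 lip [-31.3  -2.8  11. ] jaw [51.4 -2.6 41.2] tilt 20.07 F dock [ 0.3  0.4 -2.6] open 0.516
1.1 0.9 2.8 -0 0 0.001 35;1.1 0.9 2.8 -0 0 0.001 35;1.1 0.9 2.9 -0 0 0.001 35
```

```bash
python3 -m jog '1.1 0.7 2.8 0 0 0 35;1.1 0.7 2.8 0 0 0 35;1.1 0.7 2.9 0 0 0 35;0 0 0 0 0 0 35;0 0 0 0 0 0 35'
python3 - <<'E'
from plan import *
where()
P,R=here()
p,r=tcp(-43,1.2,20)
P,R=rows(P,R,p,r,6,35)
E
```

```text
time_s: 14.62
position: [0.5117, -0.0326, 0.0667]
tcp_rot: [[0.564, 0.8, -0.205], [0.752, -0.6, -0.274], [-0.342, 0.001, -0.94]]
force: [0.4, -0.4, -1.7]
opening: 0.512
grasp_force: 30.0
t 14.625 lip [-31.7   0.1   2.8] jaw [51.   0.3 33. ] tilt 20.02 F dock [ 0.1  0.5 -1.7] open 0.512
1.9 -0 -0.4 0 0 0 35;1.8 -0 -0.4 0 0 0 35;1.9 -0.1 -0.4 0 0 0 35;1.9 0 -0.4 0 0 0 35;1.8 0 -0.3 0 0 0 35;1.9 -0 -0.4 0 0 0 35
```

```bash
python3 -m jog '1.9 0 -0.4 0 0 0 35;1.8 0 -0.4 0 0 0 35;1.9 0 -0.4 0 0 0 35;1.9 0 -0.4 0 0 0 35;0 0 0 0 0 0 35'
python3 - <<'E'
from plan import *
where()
E
python3 -m jog '1.8 0 -0.4 0 0 0 35;1.5 0 -0.4 0 0 0 35;0 0 0 0 0 0 35'
python3 - <<'E'
from plan import *
where()
E
```

```text
time_s: 15.25
position: [0.5164, -0.0264, 0.0656]
tcp_rot: [[0.564, 0.8, -0.205], [0.752, -0.6, -0.274], [-0.342, 0.001, -0.94]]
force: [-0.3, -0.1, -2.2]
opening: 0.515
grasp_force: 30.0
t 15.25 lip [-39.5   0.1   1.7] jaw [43.2  0.3 31.9] tilt 20.01 F dock [ 0.2 -0.2 -2.2] open 0.515
time_s: 15.62
position: [0.5183, -0.0237, 0.0652]
tcp_rot: [[0.564, 0.8, -0.205], [0.752, -0.6, -0.274], [-0.342, 0.001, -0.94]]
force: [0.5, -0.7, -2.8]
opening: 0.515
grasp_force: 30.0
t 15.625 lip [-42.8   0.    1.3] jaw [39.9  0.3 31.4] tilt 20.01 F dock [ 0.2  0.8 -2.8] open 0.515
```

```bash
python3 - <<'E'
from plan import *
P,R=here()
for bx,bz,th,n in((-43,1.,14,3),(-43.2,.7,8,3),(-43.2,.4,3,3),(-43.2,.1,0,2)):
    p,r=tcp(bx,bz,th)
    P,R=rows(P,R,p,r,n,35)
E
```

```text
-1.3 -0 1.3 0 0.035 0.001 35;-1.4 -0.1 1.3 0 0.035 0.001 35;-1.4 0 1.2 0 0.035 0.001 35
-1.4 0 1.3 0 0.035 -0 35;-1.4 0 1.3 0 0.035 -0 35;-1.4 0 1.3 0 0.035 -0 35
-1.2 0 1.1 0 0.029 -0 35;-1.2 0 1.1 0 0.029 -0 35;-1.3 0 1 0 0.029 -0 35
-1.1 0 1.1 0.001 0.026 -0 35;-1.1 0 1 0.001 0.026 -0 35
```

```bash
python3 -m jog '-1.3 0 1.3 0 0.035 0 35;-1.4 0 1.3 0 0.035 0 35;-1.4 0 1.2 0 0.035 0 35;0 0 0 0 0 0 35'>/dev/null
python3 -c '
from plan import *
where()'
python3 -m jog '-1.4 0 1.3 0 0.035 0 35;-1.4 0 1.3 0 0.035 0 35;0 0 0 0 0 0 35' >/dev/null
python3 -c '
from plan import *
where()'
```

```text
t 16.125 lip [-42.9   0.4   1.4] jaw [42.6  0.5 22.5] tilt 13.88 F dock [-2.6 -0.9 -2.7] open 0.513
t 16.5 lip [-43.6   1.1   1.3] jaw [43.1  1.2 16.4] tilt 9.9 F dock [-3.9 -0.5 -1.2] open 0.509
```

```bash
python3 - <<'E'
from plan import *
P,R=here()
for bx,bz,th,n in((-43.5,.8,5,3),(-43.5,.3,0,3)):
    p,r=tcp(bx,bz,th)
    P,R=rows(P,R,p,r,n,35)
E
```

```text
-1.2 -0.3 1.2 0.001 0.029 0 35;-1.2 -0.4 1.1 0.001 0.029 0 35;-1.2 -0.3 1.1 0.001 0.029 0 35
-1.2 -0 1.2 -0 0.029 0 35;-1.2 -0 1.2 -0 0.029 0 35;-1.3 -0 1.1 -0 0.029 0 35
```

```bash
python3 -m jog '-1.2 -0.2 1.2 0 0.029 0 35;-1.2 -0.2 1.1 0 0.029 0 35;-1.2 -0.2 1.1 0 0.029 0 35;0 0 0 0 0 0 35'>/dev/null
python3 -c '
from plan import *
where()'
python3 -m jog '-1.2 0 1.2 0 0.029 0 35;-1.2 0 1.2 0 0.029 0 35;0 0 0 0 0 0 35' >/dev/null
python3 -c '
from plan import *
where()
P,R=here()
p,r=tcp(-43.5,.2,0)
rows(P,R,p,r,2,35)
print(read_state()["moment"])'
```

```text
t 17.0 lip [-43.5   0.3   1.2] jaw [44.1  0.5  8.7] tilt 4.9 F dock [-5.2  0.1  3.9] open 0.514
t 17.375 lip [-43.8   0.4   0.8] jaw [44.2  0.6  3.2] tilt 1.56 F dock [-5.8 -0.2  4.9] open 0.515
-0.7 -0.2 0.8 0.001 0.014 0.001 35;-0.8 -0.2 0.7 0.001 0.014 0.001 35
[ 0.7841 -0.639   0.0766]
```

```bash
python3 -m jog '-0.7 -0.2 0.8 0 0.014 0 35;-0.8 -0.2 0.8 0 0.014 0 35;0 0 0 0 0 0 35' >/dev/null
python3 -c '
from plan import *
where()
print(read_state()["moment"])'
```

```text
t 17.75 lip [-42.9   0.3   0.1] jaw [45.1  0.5  0.1] tilt 0.03 F dock [-1.2  2.   6.3] open 0.517
[ 0.24   -0.4982 -0.0454]
```

```bash
python3 -m jog '0 0 0.5 0 0.01 0 35;0 0 0.4 0 0 0 35;0 0 0 0 0 0 35;0 0 0 0 0 0 35' >/dev/null
python3 - <<'E'
from plan import *
import cv2
where()
for c in("scene","top"):
    v=capture(c)
    if c=="scene": cv2.imwrite("pics/s5.png",cv2.resize(v["color"][150:250,220:330,::-1],None,fx=6,fy=6,interpolation=3))
    for n in("unit_lip_edge","unit_jaw_edge","dock_jaw_tip","dock_lip_tip"): print(c,n,[((np.array(x["at"])-SEAT)@np.c_[EX,EY,EZ]*1e3,x["conf"]) for x in place_of(c,n)[:1]])
E
```

```text
t 18.25 lip [-43.2   0.4   0.3] jaw [44.8  0.6 -0.5] tilt -0.51 F dock [ 0.6  1.6 13.8] open 0.518
scene unit_lip_edge [(array([-46.1342,  -2.5848,  -2.2   ]), 0.73)]
scene unit_jaw_edge [(array([43.7209, -0.3607, -3.6   ]), 0.66)]
scene dock_jaw_tip [(array([-48.0184,  -0.749 ,  -0.3   ]), 0.48)]
scene dock_lip_tip [(array([-40.9919,  -3.5931,  11.1   ]), 0.88)]
top unit_lip_edge [(array([-56.1111, 128.1329,  -7.2   ]), 0.21)]
top unit_jaw_edge []
top dock_jaw_tip []
top dock_lip_tip []
```

View pics/s5.png

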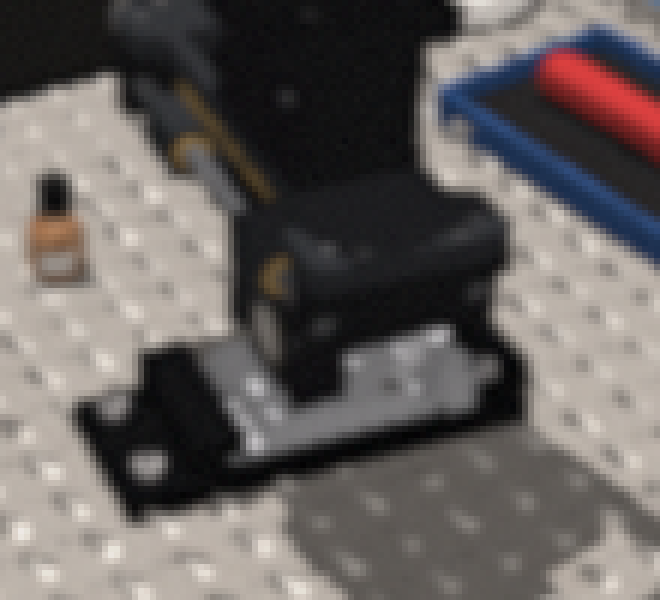

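The plate sits flat in the dock between the black lip (190,405) and the jaw (480,370). Pressing gave 13.8 N, and the jaw's side push has dropped to about zero, so it has snapped shut. Now the pull, slowly.

```bash
python3 -m jog '0 0 -0.9 0 -0.01 0 35;0 0 -0.6 0 0 0 35;0 0 -0.5 0 0 0 35;0 0 0 0 0 0 35' >/dev/null
python3 -c '
from plan import *
where()'
python3 -m jog '0 0 -0.5 0 0 0 35;0 0 -0.5 0 0 0 35;0 0 0 0 0 0 35' >/dev/null
python3 -c '
from plan import *
where()'
python3 -m jog '0 0 -0.4 0 0 0 35;0 0 -0.3 0 0 0 35;0 0 0 0 0 0 35' >/dev/null
python3 -c '
from plan import *
where()'
```

```text
t 19.25 lip [-42.6  -1.1   0.2] jaw [45.4 -0.9  0.4] tilt 0.1 F dock [-0.6  1.9  2.3] open 0.512
t 19.625 lip [-42.3  -2.4   0.9] jaw [45.7 -2.2  1.1] tilt 0.14 F dock [-0.2  0.2 -1.3] open 0.512
t 20.0 lip [-42.5  -1.5   1.9] jaw [45.5 -1.2  2.1] tilt 0.1 F dock [ 0.1 -0.2 -3.7] open 0.512
```

```bash
W='from plan import *
where()'
python3 -m jog '0 0 -0.3 0 0 0 35;0 0 -0.3 0 0 0 35;0 0 0 0 0 0 35' >/dev/null; python3 -c "$W"
python3 -m jog '0 0 -0.3 0 0 0 35;0 0 -0.2 0 0 0 35;0 0 0 0 0 0 35' >/dev/null; python3 -c "$W"
python3 -m jog '0 0 -0.2 0 0 0 35;0 0 -0.2 0 0 0 35;0 0 0 0 0 0 35' >/dev/null; python3 -c "$W"
```

```text
t 20.375 lip [-42.4  -1.5   2.3] jaw [45.6 -1.3  2.5] tilt 0.12 F dock [ 3.5 -0.6 -8. ] open 0.515
t 20.75 lip [-42.5  -1.5   2.9] jaw [45.5 -1.2  3.1] tilt 0.11 F dock [  3.6  -0.4 -11.4] open 0.512
t 21.125 lip [-42.5  -1.5   2.9] jaw [45.5 -1.3  3.1] tilt 0.12 F dock [  4.2  -0.5 -20.3] open 0.509
```

```bash
W='from plan import *
where()'
python3 -m jog '0 0 0.3 0 0 0 35;0 0 0 0 0 0 35;0 0 0 0 0 0 35;0 0 0 0 0 0 35;0 0 0 0 0 0 35' >/dev/null; python3 -c "$W"
python3 -m jog '0 0 0.6 0 0 0 35;0 0 0.8 0 0 0 35;0 0 0.8 0 0 0 35;0 0 0.6 0 0 0 35;0 0 0 0 0 0 35;0 0 0 0 0 0 35' >/dev/null; python3 -c "$W"
```

```text
t 21.75 lip [-42.5  -1.5   3. ] jaw [45.5 -1.3  3.2] tilt 0.11 F dock [  5.5  -0.7 -23.8] open 0.512
t 22.5 lip [-43.4   0.4   1.3] jaw [44.6  0.6  1.4] tilt 0.01 F dock [-0.1  0.1 -1.7] open 0.514
```

```bash
W='from plan import *
where()'
python3 -m jog '0 0 0.6 0 0 0 35;0 0 0.6 0 0 0 35;0 0 0.3 0 0 0 35;0 0 0 0 0 0 35;0 0 0 0 0 0 35' >/dev/null; python3 -c "$W"
```

```text
t 23.125 lip [-42.9  -0.4   0. ] jaw [45.1 -0.2  0.1] tilt 0.05 F dock [ 0.8 -0.5  6.3] open 0.512
```

```bash
python3 -m jog '0 0 -0.5 0 0 0 48;0 0 0 0 0 0 56;0 0 0 0 0 0 65;0 0 0 0 0 0 65;0 0 -10 0 0 0 65;0 0 -30 0 0 0 65;0 0 -60 0 0 0 65;0 0 -60 0 0 0 65;0 50 -10 0 0 0 65;0 50 0 0 0 0 65;0 50 0 0 0 0 65;0 0 0 0 0 0 65'
python3 - <<'E'
from plan import *
import cv2
for c in("scene","top"):
    v=capture(c)
    o=v["color"][150:250,220:330] if c=="scene" else v["color"][155:245,220:320]
    cv2.imwrite(f"pics/{c}6.png",cv2.resize(o[...,::-1],None,fx=6,fy=6,interpolation=3))
    for n in("unit_lip_edge","unit_jaw_edge","dock_jaw_tip","dock_lip_tip","mirror_unit"): print(c,n,[((np.array(x["at"])-SEAT)@np.c_[EX,EY,EZ]*1e3,x["conf"]) for x in place_of(c,n)[:1]])
    for n in("post_holder","amber_bottle","tweezer_case","hex_driver"): print(c,n,[(x["at"],x["conf"]) for x in place_of(c,n)[:1]])
E
```

```text
time_s: 24.62
position: [0.6167, -0.1177, 0.2277]
tcp_rot: [[0.599, 0.801, -0.028], [0.801, -0.598, 0.016], [-0.004, -0.032, -0.999]]
force: [-40.7, 27.4, 38.0]
opening: 0.462
grasp_force: 32.1
scene unit_lip_edge [(array([-45.8935,  -2.9042,  -0.9   ]), 0.61)]
scene unit_jaw_edge [(array([43.0669, -2.9822,  1.8   ]), 0.94)]
scene dock_jaw_tip [(array([41.4813, -0.5458,  6.    ]), 0.58)]
scene dock_lip_tip [(array([-42.8171,  -1.3372,   6.9   ]), 0.9)]
scene mirror_unit [(array([-3.1158, -1.8471, -2.    ]), 0.65)]
scene post_holder [([0.6191, 0.1419, -0.0028], 0.69)]
scene amber_bottle [([0.6389, -0.0801, 0.0017], 0.52)]
scene tweezer_case [([0.6508, 0.0333, -0.0003], 0.89)]
scene hex_driver [([0.4249, -0.2826, 0.0056], 0.89)]
top unit_lip_edge []
top unit_jaw_edge []
top dock_jaw_tip []
top dock_lip_tip [(array([-41.0499,  -4.5132,   9.1   ]), 0.66)]
top mirror_unit [(array([-223.0846,  -15.8466,  -12.    ]), 0.17)]
top post_holder []
top amber_bottle []
top tweezer_case [([0.6541, 0.0361, -0.0033], 0.85)]
top hex_driver []
```

View pics/scene6.png

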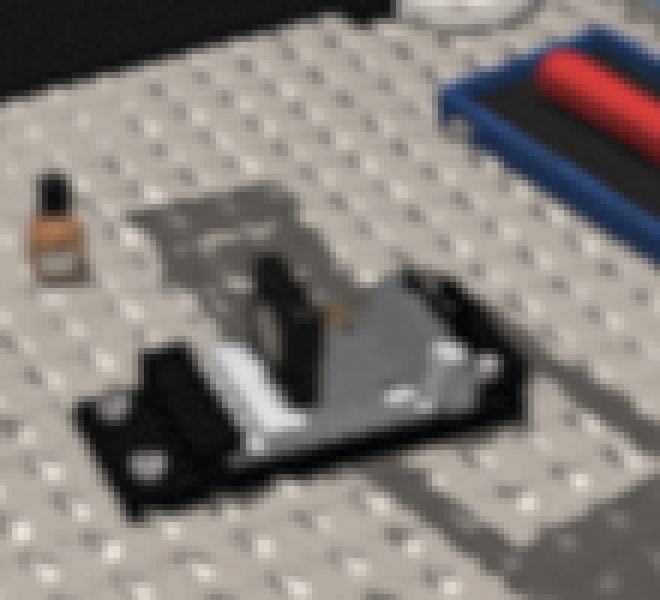

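View pics/top6.png

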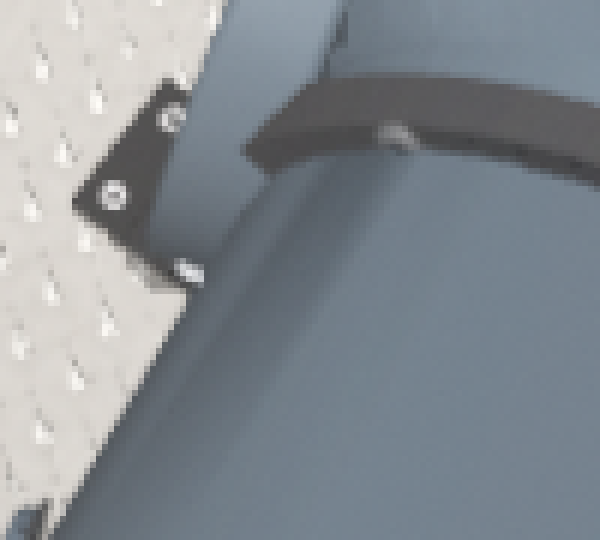

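The mirror is seated: plate flat, mount at (285,330), jaw closed at (450,380). But my sideways retreat took a finger against the enclosure, and the wrist force reads about 60 N. I'll back off at once.

```bash
python3 -m jog '0 -20 0 0 0 0 40;0 -40 0 0 0 0 40;0 -40 0 0 0 0 40;0 0 0 0 0 0 40;0 0 0 0 0 0 40'
python3 -c '
from m import *
run([("mirror_unit",(.5027,-.0444,d(-127)),.012,())])
for n in("post_holder","amber_bottle","tweezer_case","hex_driver"): print(n,[(x["at"],x["conf"]) for x in place_of("scene",n)[:1]])'
```

```text
time_s: 26.25
position: [0.5485, -0.0666, 0.2255]
tcp_rot: [[0.6, 0.8, 0.002], [0.8, -0.6, -0.002], [-0.001, 0.003, -1.0]]
force: [0.5, 0.5, 0.3]
opening: 0.463
grasp_force: 0.0
scene red [310 159  29  19 242] [324.1033 167.6322]
top red [367 193  23  42 407] [378.0934 213.1351]
scene mirror_unit 0.86 723
no top mirror_unit
mirror_unit ('scene', 'top') [ 0.5017 -0.0462] -123.31517942392365 0.178
no top mirror_unit
scene mirror_unit 0.86 723
mirror_unit ('scene',) [ 0.5017 -0.0462] -123.31517942392365 0.178
post_holder [([0.6192, 0.1393, -0.0007], 0.73)]
amber_bottle [([0.6377, -0.0803, 0.0025], 0.48)]
tweezer_case [([0.6489, 0.0292, 0.0003], 0.67)]
hex_driver [([0.4264, -0.2813, 0.0077], 0.65)]
```

The arm is clear and nothing on the table has moved. Handing in.

```bash
python3 -c '
from rig import *
print(hand_in())'
```

```text
the job is handed in; nothing more can be done
None
```

The job is handed in, but it may be failed: while retreating at the end, a finger hit the black enclosure (wrist force read about 62 N, under its 120 N limit), and I can't tell whether that breaks the 40 N pressing limit; otherwise the driver is flat in the tray, the mirror is seated with the jaw closed and nothing else on the table moved, though the pull test overshot 10 N and was held at about 22 N.

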